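# Balance the orbital shaker

## Task

One flask already sits in one of the four ring holders on the shaker platform. Balance the platform: take the other flask of the same size from the bench and stand it upright, fully down, in the empty holder diagonally opposite the loaded one. Leave the flask on the shaker and the small flask where they are.

Things in the scene. Friction and masses are not known exactly. Their poses are not given: they have to be found in the camera images.
- spare_flask_mid (a point): Larger of two loose amber conical flasks on the bench right of the shaker, near a low white jar: base 67 mm across, 118 mm tall, 0.15 to 0.3 kg. On top a white round cap 38 mm across, 28 mm high (its centre 45 mm above this point), then a neck 30 mm across, 10 mm long, then the cone. This point: on its axis, half-way up (59 mm above its underside); z up along the axis.
- loaded_flask_mid (a point): Loose flask identical to the spare flask, already standing in one of the four holders on the shaker (which one varies). This point is on its axis, half-way up (59 mm above its underside); z is up.
- platform_centre (a point): Centre of the upper face of the shaker's fixed aluminium plate, 260 mm square, 95 mm above the bench, on a blue body. x and y along its edges, z up. Four dark ring holders stand on it, centres at x = +/-65, y = +/-65 mm from here; each 22 mm high, 80 mm across inside, 87 outside, open above; a flask stands in it on the plate itself.
- small_flask_mid (a point): Small loose amber conical flask on the bench, not wanted: base 51 mm across, 82 mm tall with the same 38 mm cap. This point is on its axis, half-way up (41 mm above its underside).

How it is judged:
By the outcome, as a careful person would: the job done as asked, in the order asked, and still so for the second after the job is handed in, with the robot touching nothing.
It also fails if it takes over 48 s, if anything falls off the work surface, if the arm or the gripper's body presses on something with over 40 N, if the wrist force passes 120 N, or if a joint passes its speed limit or range.

## Robot

A 6-joint arm with a two-finger parallel gripper is mounted at the origin on the work surface. World frame = base frame: x ahead of the robot, y to its left, z up, the work surface at z = 0. Lengths are in mm, angles in rad, forces in N, time in s.
With the tool pointing down it reaches from about 275 to 750 mm from the base axis. Payload 10.2 kg.
Tool frame: the origin (TCP) lies between the finger pads; the fingertips stand 17 mm ahead of it and the grasp point (between the pads) lies 2 mm behind it (tips_ahead is the distance from the TCP to the fingertips, in mm); z points along the fingers, y is the line along which they close (so a half turn about z gives the same grasp; the last joint's range is limited). The gripper opens to 85 mm and grips with 20 to 120 N. Pads are 22 mm wide; open, the fingers measure 114 mm over their backs; the gripper's body (76 mm by 85 mm) begins 54 mm behind the grasp point. The pads swing forward as they close: fully open they stand 13 mm farther back than shut.
Start: joints at [-1.375, 0.313, 1.498, -0, 1.331, -0.223], TCP at [213.487, -479.64, 248.294] pointing down, gripper open.
Joint ranges: [-2.94, 2.94], [-0.97, 2.17], [0.19, 2.56], [-1.23, 4.37], [0.02, 3.11], [-2.88, 2.88]. Speed limits (rad/s): [2.39, 2.39, 3.01, 3.14, 3.14, 3.14].

## Interface

Orientations are given as a unit quaternion [w, x, y, z].
In Python, from rig import sense, capture, finish_job, boxes_of, tips_ahead gives the robot as it stands.
- The arm moves only by the tool drive_tool, never from a script. Its argument "commands" is text: rows parted by semicolons, each of 7 numbers parted by spaces: the shift along the world's x, y, z in units of 0.1 m (1.0 is 0.1 m), then the turn, a rotation vector about the world's x, y, z in units of pi/4 rad (1.0 is pi/4 rad), then the opening in per cent of the stroke, from 0 (shut) to 100 (fully open). A call has 1 to 20 rows; each row shifts and turns the commanded pose from where the row before left it; what a row does not reach is not made up. A row lasts 1/12 s, in which the tool goes at most 41.7 mm and 7.16 degrees, less where a joint would pass 70% of its speed; a pose out of reach is approached as far as the arm can. A call with a number of a shift or a turn outside -1 to 1 is refused whole. A call with a gripper value outside its range is refused whole. The fingers move at their own pace and stop on an object; "force" is the grip in N (left out, the last holds). Time passes only in rows, so rows that do not move let the fingers close. It gives the time, the measured TCP pose, the force, the opening and the grip force at its end, in the units of the state.
- sense(): the state, without advancing time (a new reading comes with each control period).
- capture(name): name is "scene" or "top" or "wrist"; returns a dict with "pixels" (384x512x3 uint8, blue, green, red), "fov_y" (degrees; the focal length in pixels is half the picture's height over the tangent of half this angle, whatever the lens; pixels are square), "cx", "cy" (the principal point, pixels), "k1" (the pictures are not rectified: a ray, as slopes to the right and down, at radius r is drawn at 1 + k1 r^2 times it, then the intrinsics apply), "position" and "attitude" of the camera in the world; the wrist camera has in their place "tool_from_camera" (4x4, takes a point from camera to tool coordinates, whose origin is the TCP and whose axes are the flange's). Camera axes: x right, y down, z forward; pixel columns grow to the right and rows downward; lengths in mm; the calibration is good to about 2 mm. A picture is of the moment at which its call begins: read the wrist's pose just before it. There is no depth.
- finish_job(): hands the job in; it is judged then, once.
Trained networks look in a picture, given as the dict that the camera call returned (one of the last four; its "shot" number tells which), for a name from the list of things; names that differ only in an ending like _2 or _b are one class to them, and where a whole thing is asked for, a point or a joint stands for the part that bears it (a point fixed in the world has none). Each returns a list of dicts, best first, with "confidence" (0 to 1); they miss things now and then, are a little off and sometimes report something else, mostly with a low value. They report only what shows in the picture. A call takes as long as a camera call.
- boxes_of(picture, name): "position" ([column, row] in pixels, amid what is visible of it).
The state is a dict: "time_s": time; "joints": joint angles; "dq": joint speeds; "tau": joint torques, N m; "eef_pos": TCP position; "ee_rot": TCP orientation; "force": force on the tool from outside, world axes, zero at the start; "wrist_torque": the same for the moment, N m; "grip_width": opening from 0.0 (shut) to 1.0 (fully open); "grip_force": force on a finger pad.
Only numpy, scipy, OpenCV 4.12 (cv2) and the standard library are available. Lean on these libraries where they do the work, as an engineer would, in place of code of your own. Each camera call takes 0.05 s, during which the arm holds its last target. There are 200 camera calls.

## Working session

There is one attempt and no reset: what is moved stays moved. The work goes in short steps, Python scripts to look and compute and a tool call to move; the robot and the scene stay as the last step left them, time stands still between calls to the robot, and variables do not carry over. Pictures are saved under pics/ and viewed, at most 10 in all, crops included, and the job is handed in when it is done.

Besides the shell and the picture viewer there is one more tool, called after "Emit:" as name(argument=value, ...) on one line, values as JSON. drive_tool: Moves the arm, as the interface text tells. Shifts and turns lie within -1 to 1; 1 stands for 0.1 m of shift or pi/4 rad of turn. Its arguments: {"type":"object","properties":{"commands":{"type":"string"},"force":{"type":"number"}},"required":["commands"]}

```bash
mkdir -p pics
cat > h.py <<'E'
import numpy as np, cv2
from scipy.spatial.transform import Rotation as R
from rig import sense, capture, finish_job, boxes_of, tips_ahead
def q2m(q): return R.from_quat([q[1],q[2],q[3],q[0]]).as_matrix()
def att(a):
    a=np.array(a,float)
    return a if a.shape==(3,3) else q2m(a)
def cam(p,s=None):
    if 'tool_from_camera' in p:
        T=np.array(p['tool_from_camera']); M=q2m(s['ee_rot']); return M@T[:3,:3], M@T[:3,3]+np.array(s['eef_pos'])
    return att(p['attitude']),np.array(p['position'],float)
def K(p):
    f=192/np.tan(np.radians(p['fov_y'])/2); return np.array([[f,0,p['cx']],[0,f,p['cy']],[0,0,1.]]),np.array([p['k1'],0,0,0.])
def ray(p,uv,s=None):
    k,d=K(p); M,o=cam(p,s); x=cv2.undistortPoints(np.array([[uv]],float),k,d)[0,0]
    v=M@np.array([x[0],x[1],1]); return o,v/np.linalg.norm(v)
def atz(p,uv,z,s=None):
    o,v=ray(p,uv,s); return o+v*(z-o[2])/v[2]
def proj(p,X,s=None):
    k,d=K(p); M,o=cam(p,s); c=(np.atleast_2d(X)-o)@M
    return cv2.projectPoints(c,np.zeros(3),np.zeros(3),k,d)[0][:,0]
E
python3 - <<'E'
from h import *
s=sense(); print(s)
im=[]
for n in ['scene','top','wrist']:
    p=capture(n); print({k:v for k,v in p.items() if k!='pixels'})
    for t in ['spare_flask_mid','loaded_flask_mid','platform_centre','small_flask_mid']:
        for b in boxes_of(p,t)[:3]: print(n,t,b, atz(p,b['position'],{'s':59,'l':154,'p':95}[t[0]] if t[:2]!='sm' else 41,s).round())
    cv2.imwrite(f'pics/{n}.png',p['pixels'])
E
```

```text
{'time_s': 0.0, 'joints': array([-1.37541309e+00,  3.13440844e-01,  1.49844179e+00, -7.60385073e-06,
        1.33101156e+00, -2.23394471e-01]), 'dq': array([ 0.00053211,  0.00014027,  0.00074134, -0.00026936,  0.00047698,
        0.00086191]), 'tau': array([-1.52100124e-04, -4.12271690e+01, -2.59740722e+01, -2.08260294e-04,
        4.22886136e-03,  5.78138497e-05]), 'eef_pos': array([ 213.43011019, -479.39535242,  247.73798107]), 'ee_rot': array([-6.50754843e-04,  9.78157737e-01,  2.07862981e-01,  5.42189723e-06]), 'force': array([-0.24193499,  0.18567927,  0.92119796]), 'wrist_torque': array([-0.01846478, -0.00168437, -0.0203113 ]), 'grip_force': 0.0, 'grip_width': 0.9985480032198615}
{'fov_y': 47.45817925951051, 'cx': 258.8238910974001, 'cy': 194.10412092256595, 'k1': -0.15472803030611232, 'position': array([ 894.83236034, -329.19402084,  955.22905563]), 'attitude': array([-0.21756687,  0.87301618,  0.42466701, -0.10082327]), 'shot': 1}
scene spare_flask_mid {'position': [237.8, 255.9], 'confidence': 0.87} [ 620. -161.   59.]
scene loaded_flask_mid {'position': [308.4, 120.0], 'con
[... 690 characters left out ...]
7.2], 'confidence': 0.74} [479. 147. 154.]
top platform_centre {'position': [153.8, 186.4], 'confidence': 0.65} [572. 195.  95.]
top small_flask_mid {'position': [376.1, 226.6], 'confidence': 0.74} [ 500. -303.   41.]
{'fov_y': 64.65406924006577, 'cx': 254.67690554427833, 'cy': 199.27892900525077, 'k1': -0.029870985653163568, 'tool_from_camera': array([[ 1.48636186e-03, -9.45375709e-01, -3.25979386e-01,
         8.37455951e+01],
       [ 9.99998845e-01,  1.30194949e-03,  7.83880012e-04,
         1.18029342e+00],
       [-3.16652426e-04, -3.25980175e-01,  9.45376552e-01,
        -1.26082241e+02],
       [ 0.00000000e+00,  0.00000000e+00,  0.00000000e+00,
         1.00000000e+00]]), 'shot': 3}
```

View pics/scene.png

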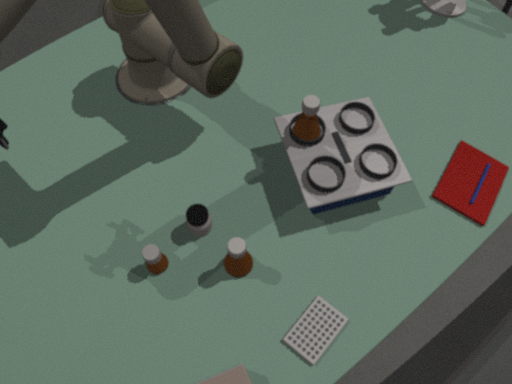

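View pics/top.png

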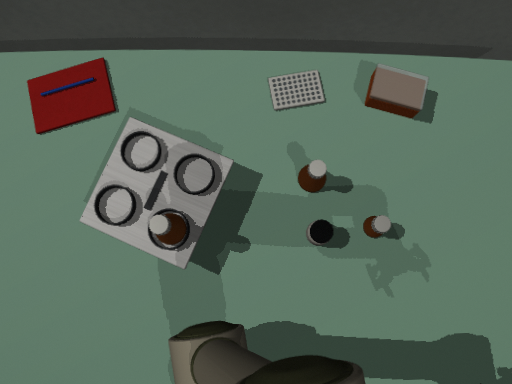

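The scene view shows the spare flask at (238,258) with its cap at (237,246), the small flask at (155,260), and the loaded flask at (308,120). The top view shows the spare cap at (317,168), the loaded cap at (159,223), and empty rings at (141,151), (194,175) and (115,205). The ring diagonal to the loaded one is (141,151) in top, which is (379,161) in scene.

Run:
```python
from h import *
print(tips_ahead if not callable(tips_ahead) else tips_ahead())
a=capture('scene');b=capture('top')
def tri(u,v):
    A=[];B=[]
    for p,x in((a,u),(b,v)):
        o,d=ray(p,x);P=np.eye(3)-np.outer(d,d);A.append(P);B.append(P@o)
    return np.linalg.solve(sum(A),sum(B)).round(1)
for n,u,v,z in [('sparecap',(237,246),(317,168),104),('loadcap',(311,103),(159,223),199),
 ('ringT',(379,161),(141,151),106),('ringR',(326,174),(194,175),106),('ringL',(357,118),(115,205),106)]:
    print(n,tri(u,v),atz(a,u,z).round(),atz(b,v,z).round())
for n,p in(('s',a),('t',b)):
    c=p['pixels'][90:215,270:420] if n=='s' else p['pixels'][110:280,75:245]
    cv2.imwrite(f'pics/c{n}.png',cv2.resize(c,None,fx=3.4,fy=3.4))
```

```text
17.0
sparecap [ 617.5 -158.7  110.2] [ 616. -157.  104.] [ 619. -160.  104.]
loadcap [482.2 151.7 205.8] [478. 155. 199.] [483. 154. 199.]
ringT [650.6 228.3 102.2] [652. 227. 106.] [649. 226. 106.]
ringR [599.  107.8  99. ] [602. 105. 106.] [597. 106. 106.]
ringL [528.8 277.4 101.1] [531. 274. 106.] [528. 275. 106.]
```

Emit:
drive_tool(commands="0.3 0.24 0 0 0 0 100;0.3 0.24 0 0 0 0 100;0.3 0.24 0 0 0 0 100;0.3 0.24 0 0 0 0 100;0.3 0.24 0 0 0 0 100;0.3 0.24 0 0 0 0 100;0.3 0.24 0 0 0 0 100;0.3 0.24 0 0 0 0 100;0.3 0.24 0 0 0 0 100;0.3 0.24 0 0 0 0 100;0.3 0.24 0 0 0 0 100;0.3 0.24 0 0 0 0 100;0.3 0.24 0 0 0 0 100;0 0 0 0 0 0 100;0 0 0 0 0 0 100;0 0 0 0 0 0 100")

```text
time_s: 2.18
eef_pos: [603.2, -167.9, 248.1]
ee_rot: [-0.0, 0.978, 0.208, -0.0]
force: [-0.4, -1.0, -0.4]
grip_width: 1.0
grip_force: 0.0
```

Run:
```python
from h import *
s=sense();p=capture('wrist')
for b in boxes_of(p,'spare_flask_mid')[:2]: print(b,atz(p,b['position'],59,s))
im=p['pixels'].copy()
hs=cv2.inRange(im,(90,90,90),(255,255,255))
t=np.linspace(0,2*np.pi,90)
for z in(90,118):
    c=np.c_[617.5+19*np.cos(t),-158.5+19*np.sin(t),0*t+z]
    for q in proj(p,c,s): cv2.circle(im,tuple(int(x) for x in q),0,(0,255,0),-1)
print(proj(p,[[617.5,-158.5,118],[617.5,-158.5,90]],s))
cv2.imwrite('pics/w1.png',im)
```

```text
{'position': [249.5, 159.3], 'confidence': 0.9} [ 619.25058308 -156.27206913   59.        ]
[[249.94598992 175.82485346]
 [250.37383141 168.41641383]]
```

View pics/w1.png

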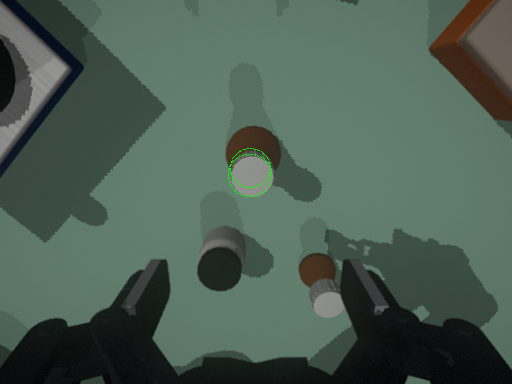

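The projected cap circles lie on the cap at (250,175), so the position holds to about 1 mm. I'll descend and grip.

Emit:
drive_tool(commands="0.143 0.094 0 0 0 0 100;0 0 -0.35 0 0 0 100;0 0 -0.35 0 0 0 100;0 0 -0.35 0 0 0 100;0 0 -0.25 0 0 0 100;0 0 -0.19 0 0 0 100;0 0 0 0 0 0 100;0 0 0 0 0 0 100;0 0 0 0 0 0 30;0 0 0 0 0 0 30;0 0 0 0 0 0 30;0 0 0 0 0 0 20;0 0 0 0 0 0 20;0 0 0 0 0 0 20;0 0 0 0 0 0 20;0 0 0 0 0 0 20;0 0 0 0 0 0 20;0 0 0 0 0 0 20", force=45)

```text
time_s: 3.78
eef_pos: [618.2, -158.5, 100.4]
ee_rot: [0.001, 0.978, 0.208, 0.001]
force: [-1.3, -0.1, 5.7]
grip_width: 0.431
grip_force: 44.8
```

Emit:
drive_tool(commands="0 0 0.1 0 0 0 20;0 0 0.2 0 0 0 20;0 0 0.3 0 0 0 20;0 0 0.3 0 0 0 20;0 0 0.3 0 0 0 20;0 0 0.3 0 0 0 20;0 0 0.2 0 0 0 20;0 0 0 0 0 0 20;0 0 0 0 0 0 20")

```text
time_s: 4.53
eef_pos: [617.8, -158.1, 269.6]
ee_rot: [0.0, 0.978, 0.208, 0.0]
force: [-0.1, 0.3, -3.4]
grip_width: 0.43
grip_force: 45.7
```

Emit:
drive_tool(commands="0.01 0.12 0 0 0 0 20;0.02 0.22 0 0 0 0 20;0.02 0.25 0 0 0 0 20;0.02 0.25 0 0 0 0 20;0.02 0.25 0 0 0 0 20;0.02 0.25 0 0 0 0 20;0.02 0.25 0 0 0 0 20;0.02 0.25 0 0 0 0 20;0.02 0.25 0 0 0 0 20;0.02 0.25 0 0 0 0 20;0.02 0.25 0 0 0 0 20;0.02 0.25 0 0 0 0 20;0.02 0.25 0 0 0 0 20;0.02 0.25 0 0 0 0 20;0.02 0.25 0 0 0 0 20;0.02 0.2 0 0 0 0 20;0.01 0.07 0 0 0 0 20;0 0 0 0 0 0 20;0 0 0 0 0 0 20;0 0 0 0 0 0 20")

```text
time_s: 6.2
eef_pos: [649.7, 226.7, 268.8]
ee_rot: [0.0, 0.978, 0.207, -0.001]
force: [-0.8, -0.8, -2.0]
grip_width: 0.433
grip_force: 45.6
```

Run:
```python
from h import *
s=sense();t=np.linspace(0,2*np.pi,120)
e=s['eef_pos']; out=[]
for n,(r0,r1,c0,c1) in (('wrist',(0,384,0,512)),('scene',(70,220,280,430)),('top',(90,240,70,220))):
    p=capture(n);im=p['pixels'].copy();f=1 if n=='wrist' else 2.55
    im=cv2.resize(im[r0:r1,c0:c1],None,fx=f,fy=f,interpolation=cv2.INTER_CUBIC)
    for (x,y,z,r,col) in ((650,227,117,43.5,(0,255,0)),(650,227,117,40,(0,255,0)),(599,107,117,43.5,(0,255,0)),(528.8,275.5,117,43.5,(0,255,0)),(e[0],e[1],e[2]-100.4,33.5,(255,255,0))):
        for q in proj(p,np.c_[x+r*np.cos(t),y+r*np.sin(t),0*t+z],s):
            cv2.circle(im,(int((q[0]-c0+.5)*f),int((q[1]-r0+.5)*f)),0,col,-1)
    out.append(im)
cv2.imwrite('pics/w2.png',out[0]); cv2.imwrite('pics/st2.png',np.hstack(out[1:]))
```

```text
(no output)
```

View pics/w2.png

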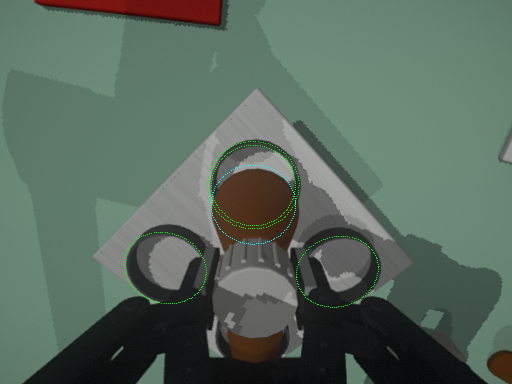

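View pics/st2.png

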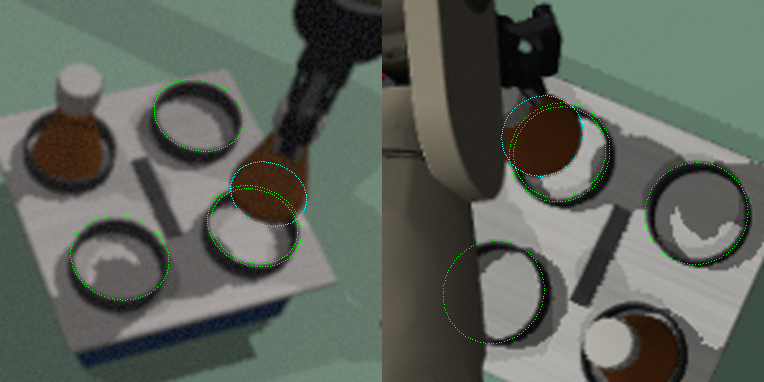

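In the views, the held flask's base outline fits the prediction. The target ring outline at (255,184) in wrist agrees within about 2 mm, against a clearance of 6.5 mm. I'll nudge slightly outward and lower.

Emit:
drive_tool(commands="0.01 0.005 -0.1 0 0 0 20;0 0 -0.15 0 0 0 20;0 0 -0.15 0 0 0 20;0 0 -0.1 0 0 0 20;0 0 -0.08 0 0 0 20;0 0 -0.06 0 0 0 20;0 0 -0.04 0 0 0 20;0 0 0 0 0 0 20;0 0 0 0 0 0 20;0 0 0 0 0 0 20")

```text
time_s: 7.18
eef_pos: [651.0, 228.3, 202.1]
ee_rot: [0.0, 0.978, 0.208, 0.001]
force: [1.1, 0.1, -0.7]
grip_width: 0.434
grip_force: 45.6
```

Emit:
drive_tool(commands="0 0 -0.02 0 0 0 20;0 0 -0.02 0 0 0 20;0 0 -0.015 0 0 0 20;0 0 0 0 0 0 20;0 0 0 0 0 0 20")

```text
time_s: 7.6
eef_pos: [650.8, 228.3, 195.7]
ee_rot: [-0.0, 0.978, 0.208, -0.0]
force: [0.5, -0.6, -1.4]
grip_width: 0.433
grip_force: 45.7
```

Run:
```python
from h import *
s=sense();t=np.linspace(0,2*np.pi,120);out=[]
for n,(r0,r1,c0,c1) in (('wrist',(100,350,120,400)),('scene',(70,220,280,430))):
    p=capture(n);im=cv2.resize(p['pixels'][r0:r1,c0:c1],(390,390),interpolation=cv2.INTER_CUBIC)
    out.append(im)
cv2.imwrite('pics/p3.png',np.hstack(out)); print(sense()['force'])
```

```text
[-0.63833778 -0.47511764 -1.98072428]
```

View pics/p3.png

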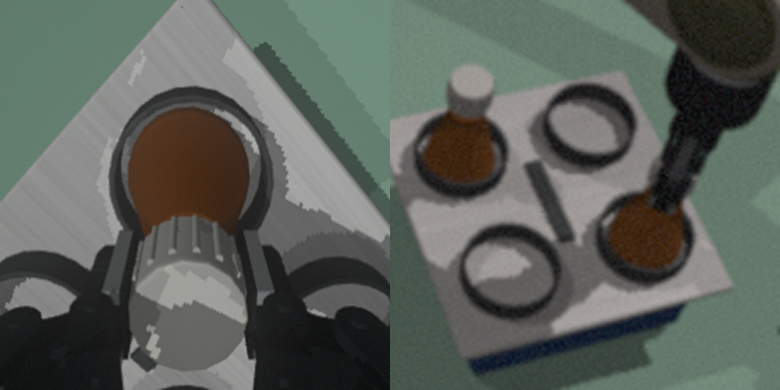

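The flask is inside the target ring with a gap all round and is still carried, with the wrist force showing its weight. I'll lower until contact.

Emit:
drive_tool(commands="0 0 -0.01 0 0 0 20;0 0 -0.01 0 0 0 20;0 0 0 0 0 0 20;0 0 0 0 0 0 20")

```text
time_s: 8.03
eef_pos: [651.0, 228.3, 195.5]
ee_rot: [0.0, 0.978, 0.208, 0.001]
force: [-2.4, -0.7, 5.6]
grip_width: 0.435
grip_force: 46.6
```

Emit:
drive_tool(commands="0 0 0 0 0 0 50;0 0 0 0 0 0 60;0 0 0 0 0 0 80;0 0 0 0 0 0 100;0 0 0 0 0 0 100;0 0 0 0 0 0 100;0 0 0 0 0 0 100;0 0 0 0 0 0 100")

```text
time_s: 8.7
eef_pos: [650.8, 228.3, 193.7]
ee_rot: [0.0, 0.978, 0.208, -0.0]
force: [-0.0, 0.6, 0.5]
grip_width: 0.999
grip_force: 0.0
```

Emit:
drive_tool(commands="0 0 0.1 0 0 0 100;0 0 0.2 0 0 0 100;0 0 0.2 0 0 0 100;0 0 0.2 0 0 0 100;0 0 0.1 0 0 0 100;0 0 0 0 0 0 100;0 0 0 0 0 0 100;0 0 0 0 0 0 100")

```text
time_s: 9.37
eef_pos: [650.5, 228.2, 272.3]
ee_rot: [-0.0, 0.978, 0.208, -0.001]
force: [0.0, 0.0, -0.2]
grip_width: 0.999
grip_force: 0.0
```

Run:
```python
from h import *
s=sense();print(s['eef_pos'],s['force'],s['grip_width']);out=[]
for n,(r0,r1,c0,c1) in (('wrist',(0,384,64,448)),('scene',(70,270,230,430))):
    p=capture(n);im=cv2.resize(p['pixels'][r0:r1,c0:c1],(390,390),interpolation=cv2.INTER_CUBIC)
    out.append(im)
cv2.imwrite('pics/p4.png',np.hstack(out))
```

```text
[650.48784076 228.21035087 272.29137247] [ 0.02182066  0.00262038 -0.19124046] 0.9990181374026846
```

View pics/p4.png

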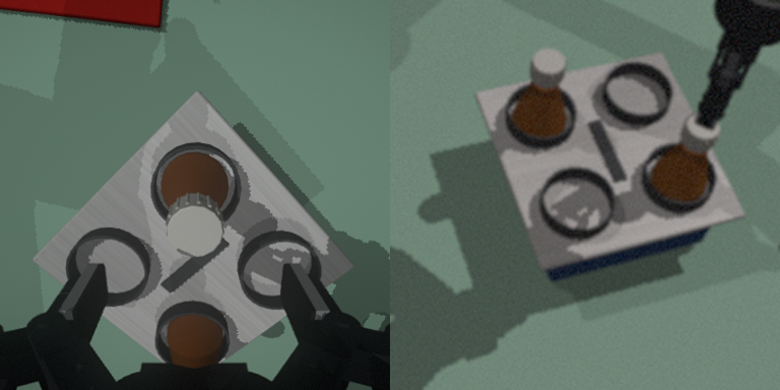

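Run:
```python
from h import *
s=sense();w=capture('wrist');a=capture('scene')
X=[[651,228,199],[651,228,213]]
q=proj(w,X,s);print('wrist crop',(q-[64,0])*390/384)
q=proj(a,X+[[479,155,199]]);print('scene crop',(q-[230,70])*1.95)
```

```text
wrist crop [[192.32005116 221.89445407]
 [192.22602627 230.16004546]]
scene crop [[310.74055458 131.5376661 ]
 [314.11760117 124.12168367]
 [158.22633122  64.9403417 ]]
```

The cap sits where an upright, fully seated flask's cap should: predicted (311,132) in the scene crop, seen at (310,133), and the wrist view agrees. The gripper is clear.

```bash
python3 -c "
from rig import finish_job
print(finish_job())"
```

```text
the job is handed in; nothing more can be done
None
```

The spare flask now stands upright and fully down in the holder diagonally opposite the loaded one; I left the other two flasks alone, and the job was handed in with the gripper clear at about 9.5 s.

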